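# Ratchet the ankle-hinge clamp tight

### The job

The fitting clamp with the red-knobbed ratchet handle is still loose: work that handle back and forth until the yellow pointer on its bolt comes round clockwise to the red mark on the bridge, and stop there; a ratchet bolt cannot be wound back. Turn the bolt only by the red knob and keep off the nut and pointer. Leave the blue-knobbed clamp, which is already tight, and the other things on the counter alone, and let go when done.

Things in the scene. Friction and masses are not known exactly. Their poses are not given: they have to be found in the camera images.
- bolt (a joint): Bolt turn in the red-knob clamp, vertical axis, clockwise from above positive; 0 = yellow pointer on the middle of the red mark (18 mm wide, 50 mm out); starts at -2.3 to -1.45. Stiff (0.25 N m), stays where left. Only clockwise handle swings drive it; swinging back clicks over it. After each reversal up to 0.35 rad of swing may be lost before it drives again.
- handle (a joint): Swing of the red-knob ratchet handle about the bolt's axis, clockwise from above positive (the driving direction); 0 = pointing straight away from the bridge. Steel posts stop it at -0.62 and +0.62. Light on the way back (about 1 N at the knob), about 3 N when driving; stays where left.
- red_knob (a point): Middle of the upright red cylindrical knob, 28 mm in diameter, 52 mm tall, at the end of the steel handle, 100 mm from the bolt axis. This point is 91 mm above the counter; the knob spans 65 to 117 mm. It spins freely, so it can be swung without turning the gripper. The handle bar below is 18 mm wide, top at 64 mm; stop posts reach 66 mm.
- pointer: Hex nut (32 mm across, yellow stud on top to 88 mm height) with a yellow pointer bar reaching 50 mm from the axis at 71 to 78 mm height, on the red-knob clamp; turns with the bolt. Origin on the bolt axis at counter height, x along the pointer, z up. Do not touch. The fixed clamp has an aluminium base 185 x 120 x 20 mm and, opposite the handle, a dark bridge 66 mm high with the red mark.
- blue_knob (a point): Middle of the blue knob (same size and height) of the second, similar clamp, which holds a black hinge joint and is already tight. Leave it alone.
- nylon_hinge: Loose white nylon hinge joint lying on the counter, 120 mm long, 30 mm wide, 14 mm high; origin at its pivot, on the counter. Leave it alone.
- caliper: Loose steel vernier caliper lying flat, 225 mm long, 9 mm high; origin mid-beam on the counter, x along the beam to the jaws. Leave it alone.
- orthosis: Carbon-black ankle foot orthosis shell standing on its sole to the side, 320 mm tall, sole 270 x 78 mm; origin on the counter below the heel region, x towards the toes. Leave it alone.

How it is judged (in metres and radians):
At the end, for the whole second after the job is handed in: The yellow pointer rests over the red mark: bolt within 0.21 rad (12 degrees) of 0, with bolt and handle at rest and let go; the handle may stand anywhere in its swing (value of joint bolt between -0.21 and 0.21 rad and velocity of joint bolt between -0.05 and 0.05 rad/s and velocity of joint handle between -0.1 and 0.1 rad/s); the robot touches nothing.
It fails at once if the robot touches the nut or pointer (more than 1 N) (contact force between any of the fingers, the arm and pointer above 1 N).
It fails at once if the blue knob is moved by more than 15 mm (distance of blue_knob from where it was at the start of the episode above 0.015 m).
It fails at once if the loose nylon hinge is moved by more than 20 mm (distance of nylon_hinge from where it was at the start of the episode above 0.02 m).
It fails at once if the caliper is moved by more than 20 mm (distance of caliper from where it was at the start of the episode above 0.02 m).
It fails at once if the orthosis is moved by more than 20 mm or tipped (distance of orthosis from where it was at the start of the episode above 0.02 m or angle between orthosis's own z axis and vertical above 0.3 rad).
It also fails if it takes over 43 s, if anything falls off the work surface, if the arm or the gripper's body presses on something with over 40 N, if the wrist force passes 120 N, or if a joint passes its speed limit or range.

### The arm

A 6-joint arm with a two-finger parallel gripper is mounted at the origin on the work surface. World frame = base frame: x ahead of the robot, y to its left, z up, the work surface at z = 0. Lengths are in m, angles in degrees, forces in N, time in s.
With the tool pointing down it reaches from about 0.25 to 0.725 m from the base axis. Payload 9.7 kg.
Tool frame: the origin (TCP) lies on the centre line of the jaws, within the pads' length; the fingertips stand 19 mm ahead of it and the grasp point (between the pads) is the TCP; z points along the fingers, y is the direction in which the jaws open and shut (so a half turn about z gives the same grasp; the last joint's range is limited). The gripper opens to 85 mm and grips with 20 to 120 N. Pads are 22 mm wide; open, the fingers measure 114 mm over their backs; the gripper's body (76 mm by 85 mm) begins 54 mm behind the grasp point. The pads swing forward as they close: fully open they stand 13 mm farther back than shut.
Start: joints at [63.484, 4.979, 10.078, 95.1, 0, 90], TCP at [0.246, 0.492, 0.25] pointing down, gripper open.
Joint ranges: [-179.16, 179.16], [-48.56, 103.87], [-65.8, 70.77], [-126.05, 130.52], [-82.76, 87.17], [-180, 180]. Speed limits (degrees/s): [127.2, 127.2, 147.25, 180, 180, 180].

### API

Orientations are given as [roll, pitch, yaw] about the fixed x, y, z axes, in that order (R = Rz(yaw) Ry(pitch) Rx(roll)).
In Python, from workcell import bot gives the robot as it stands.
- The arm moves only by the tool servo_tool, never from a script. Its argument "motion" is a list that holds one entry, the list of rows, each a list of 6 numbers: the shift along the tool's x, y, z in mm, then the turn, a rotation vector about the tool's x, y, z in rad. A call has 1 to 5 rows; each row shifts and turns the commanded pose from where the row before left it, along the tool's axes as they then stand; what a row does not reach is not made up. A row lasts 1/10 s, in which the tool goes at most 50 mm and 8.59 degrees, less where a joint would pass 70% of its speed; a pose out of reach is approached as far as the arm can. A call is refused whole if a number of a shift passes 50 or a number of a turn 0.15, either way. A call with a gripper value outside its range is refused whole. "gripper" is the finger opening in mm, from 0 to 85.4, set as the call begins (left out, the last holds). The fingers move at their own pace and stop on an object; "newtons" is the grip in N (left out, the last holds). Time passes only in rows, so rows that do not move let the fingers close. It gives the time, the measured TCP pose, the force and the opening at its end, in the units of the state.
- bot.get_obs(): the state, without advancing time (a new reading comes with each control period).
- bot.camera(name): name is "scene" or "top"; returns a dict with "color" (384x512x3 uint8, red, green, blue), "fx", "fy", "cx", "cy" (pixels), "k1" (the pictures are not rectified: a ray, as slopes to the right and down, at radius r is drawn at 1 + k1 r^2 times it, then the intrinsics apply), "R" (3x3) and "t" (3): a world point X has camera coordinates R X + t. Camera axes: x right, y down, z forward; pixel columns grow to the right and rows downward; lengths in m; the calibration is good to about 2 mm. A picture is of the moment at which its call begins. There is no depth.
- bot.job_done(): hands the job in, once; it reports no verdict.
Trained networks look in a picture, given as the dict that the camera call returned (one of the last four; its "shot" number tells which), for a name from the list of things; names that differ only in an ending like _2 or _b are one class to them, and where a whole thing is asked for, a point or a joint stands for the part that bears it (a point fixed in the world has none). Each returns a list of dicts, best first, with "confidence" (0 to 1); they miss things now and then, are a little off and sometimes report something else, mostly with a low value. They report only what shows in the picture. A call takes as long as a camera call.
- bot.look_for(picture, label): "rect" ([left, top, width, height] in pixels, round what is visible of it).
The state is a dict: "time": time; "q": joint angles; "qd": joint speeds; "joint_efforts": joint torques, N m; "ee_pos": TCP position; "tcp_rot": TCP orientation; "wrist_force": force on the tool from outside, world axes, zero at the start; "torque": the same for the moment, N m; "opening": finger opening in m.
Only numpy, scipy, OpenCV 4.12 (cv2) and the standard library are available. Lean on these libraries where they do the work, as an engineer would, in place of code of your own. Each camera call takes 0.05 s, during which the arm holds its last target.

## Working session

There is one attempt and no reset: what is moved stays moved. The work goes in short steps, Python scripts to look and compute and a tool call to move; the robot and the scene stay as the last step left them, time stands still between calls to the robot, and variables do not carry over. Pictures are saved under pics/ and viewed, and the job is handed in when it is done.

Besides the shell and the picture viewer there is one more tool, called after "Emit:" by a JSON object that holds its "name" and its "arguments". servo_tool: Moves the arm, as the interface text tells. Its arguments: {"type":"object","properties":{"motion":{"type":"array","items":{"type":"array","items":{"type":"array","items":{"type":"number"}}}},"gripper":{"type":"number"},"newtons":{"type":"number"}},"required":["motion"]}

```bash
mkdir -p pics; cat > h.py <<'E'
import numpy as np,cv2
from workcell import bot
def shot(name,fn):
    p=bot.camera(name); cv2.imwrite('pics/'+fn,p['color'][:,:,::-1]); return p
def ray(p,u,v):
    K=np.array([[p['fx'],0,p['cx']],[0,p['fy'],p['cy']],[0,0,1]],float)
    x,y=(u-p['cx'])/p['fx'],(v-p['cy'])/p['fy']
    a,b=x,y
    for _ in range(20):
        s=1+p['k1']*(a*a+b*b); a,b=x/s,y/s
    R=np.array(p['R']);t=np.array(p['t'])
    return -R.T@t, R.T@np.array([a,b,1.])
def atz(p,u,v,z):
    o,d=ray(p,u,v); return o+d*(z-o[2])/d[2]
def proj(p,X):
    c=np.array(p['R'])@np.array(X)+np.array(p['t']); a,b=c[0]/c[2],c[1]/c[2]
    s=1+p['k1']*(a*a+b*b); return np.array([a*s*p['fx']+p['cx'],b*s*p['fy']+p['cy']])
E
python3 - <<'E'
from h import *
np.set_printoptions(precision=4,suppress=True)
print(bot.get_obs())
for n in('top','scene'):
    p=shot(n,n+'0.png'); print(n,-np.array(p['R']).T@p['t'])
    for l in('red_knob','pointer','blue_knob','nylon_hinge','caliper','orthosis'):
        for d in bot.look_for(p,l)[:2]:
            r=d['rect'];u,v=r[0]+r[2]/2,r[1]+r[3]/2
            print(l,round(d['confidence'],2),np.round(r),atz(p,u,v,.091))
E
```

```text
{'time': 0.0, 'q': array([63.484 ,  5.0101, 10.0341, 95.101 ,  0.0017, 89.9997]), 'qd': array([-0.079 ,  0.0714, -0.0275, -0.0275,  0.037 ,  0.0713]), 'joint_efforts': array([  0.0027, -52.0389,  46.4807,   0.0163,   0.    ,   0.    ]), 'ee_pos': array([0.2454, 0.492 , 0.2496]), 'tcp_rot': array([-179.923 ,   -0.0017,  153.4843]), 'wrist_force': array([-0.2503, -0.5851, -0.2826]), 'torque': array([0.0594, 0.0085, 0.0224]), 'opening': 0.0855348725517364}
top [ 0.3841 -0.1598  1.0845]
nylon_hinge 0.61 [197. 203.  33.  20.] [ 0.4526 -0.0078  0.091 ]
caliper 0.79 [214.  98.  26.  74.] [ 0.667  -0.0412  0.091 ]
orthosis 0.73 [369. 192. 138. 116.] [ 0.3585 -0.5981  0.091 ]
scene [ 1.2392 -0.2077  0.712 ]
red_knob 0.69 [390. 173.  12.  14.] [0.5163 0.2273 0.091 ]
pointer 0.51 [386. 203.  27.  10.] [0.6281 0.1975 0.091 ]
nylon_hinge 0.46 [290. 184.  33.  18.] [ 0.5563 -0.0262  0.091 ]
caliper 0.84 [301. 222.  30.  77.] [ 0.7735 -0.0437  0.091 ]
caliper 0.71 [ 77.  71.  76. 148.] [ 0.2918 -0.5818  0.091 ]
orthosis 0.69 [ 73.  68.  83. 148.] [ 0.2798 -0.5851  0.091 ]
```

View pics/top0.png

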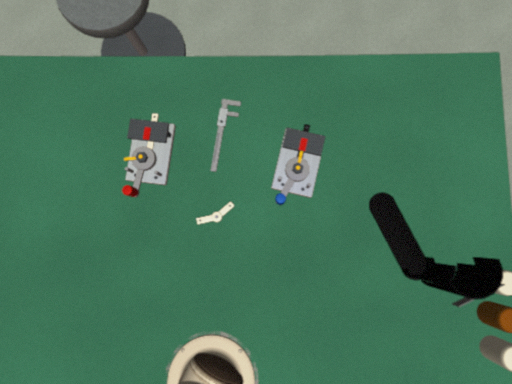

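View pics/scene0.png

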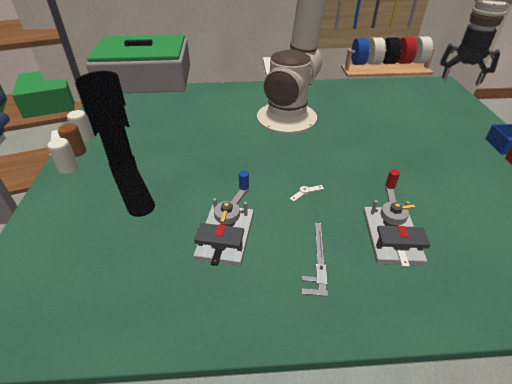

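```bash
python3 - <<'E'
import cv2
a=cv2.imread('pics/top0.png')[110:260,40:190];cv2.imwrite('pics/t0c.png',cv2.resize(a,None,fx=4,fy=4,interpolation=cv2.INTER_CUBIC))
a=cv2.imread('pics/scene0.png')[150:270,320:470];cv2.imwrite('pics/s0c.png',cv2.resize(a,None,fx=5,fy=5,interpolation=cv2.INTER_CUBIC))
E
```

```text
(no output)
```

View pics/t0c.png

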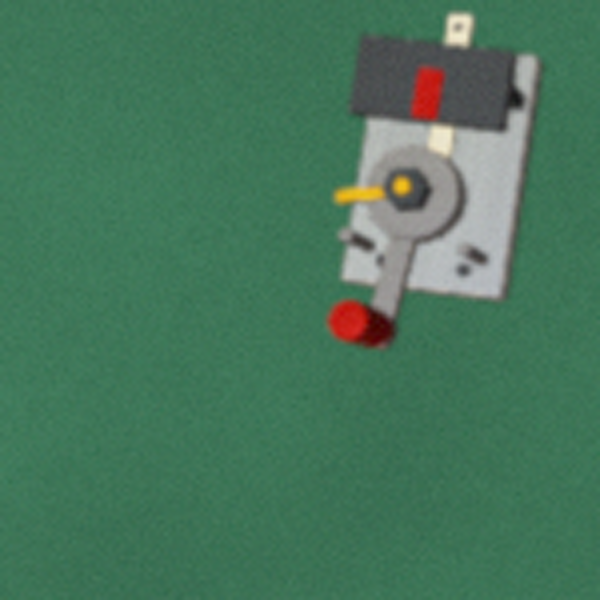

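View pics/s0c.png

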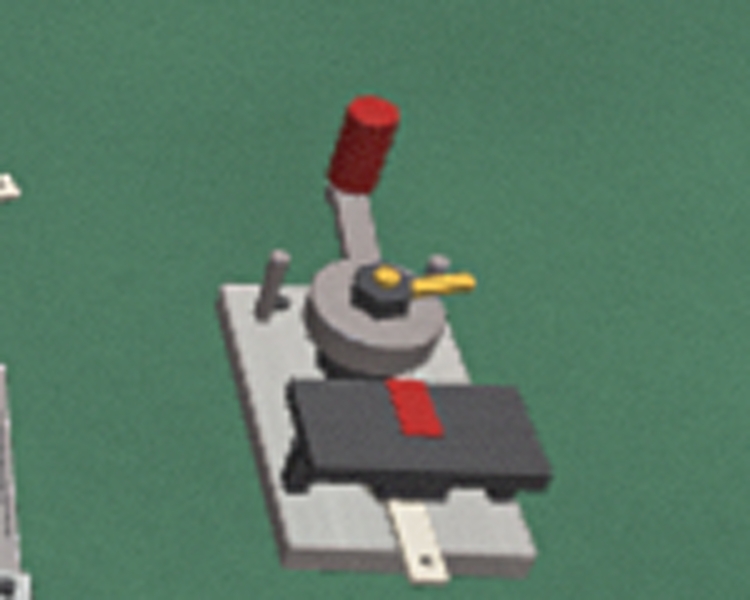

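The top view shows the red knob's top at about (127,190), the stud at (140,156), the pointer tip pointing left at about (124,159), and the red mark at (147,133). I'll measure these next.

```bash
cat >> h.py <<'E'
def ang(p,tip,stud,mark,off):
    pass
E
python3 - <<'E'
from h import *
np.set_printoptions(precision=4,suppress=True)
p=bot.camera('top'); s=bot.camera('scene')
f=lambda u,v:((u+.5)/4-.5+40,(v+.5)/4-.5+110)
g=lambda u,v:((u+.5)/5-.5+320,(v+.5)/5-.5+150)
T=dict(knobtop=((348,321),.117),stud=((402,186),.088),tip=((336,197),.0745),mark=((428,92),.066),post1=((345,235),.066),post2=((467,252),.066))
S=dict(knobtop=((374,112),.117),stud=((388,275),.088),tip=((473,283),.0745),mark=((415,408),.066),post1=((440,263),.066),post2=((281,257),.066))
for k in T:
    print(k,atz(p,*f(*T[k][0]),T[k][1]),atz(s,*g(*S[k][0]),S[k][1]))
E
```

```text
knobtop [0.5101 0.2199 0.117 ] [0.5144 0.2183 0.117 ]
stud [0.6082 0.1987 0.088 ] [0.6105 0.1977 0.088 ]
tip [0.6033 0.2496 0.0745] [0.6057 0.2484 0.0745]
mark [0.6815 0.1912 0.066 ] [0.6812 0.1906 0.066 ]
post1 [0.5779 0.2452 0.066 ] [0.5812 0.2431 0.066 ]
post2 [0.5659 0.1586 0.066 ] [0.571 0.16  0.066]
```

Emit:
{"name": "servo_tool", "arguments": {"motion": [[[-36,-12.5,0,0,0,0],[-36,-12.5,0,0,0,0],[-36,-12.5,0,0,0,0],[-36,-12.5,0,0,0,0],[-36,-12.5,0,0,0,0]]], "gripper": 70, "newtons": 20}}

```text
time: 1.3
ee_pos: [0.3795, 0.3547, 0.2504]
tcp_rot: [180.0, 0.0, 153.5]
wrist_force: [0.5, 1.2, 0.9]
opening: 0.0698
```

Emit:
{"name": "servo_tool", "arguments": {"motion": [[[-36,-12.5,0,0,0,0],[-36,-12.5,0,0,0,0],[-36,-12.5,0,0,0,0],[-36,-12.5,0,0,0,0],[-36,-12.5,0,0,0,0]]]}}

```text
time: 1.8
ee_pos: [0.5128, 0.2183, 0.2504]
tcp_rot: [180.0, 0.0, 153.5]
wrist_force: [0.6, 0.9, 0.2]
opening: 0.0699
```

Emit:
{"name": "servo_tool", "arguments": {"motion": [[[0,0,0,0,0,-0.05],[0,0,0,0,0,-0.1],[0,0,0,0,0,-0.1],[0,0,0,0,0,0],[0,0,0,0,0,0]]]}}

```text
time: 2.3
ee_pos: [0.5119, 0.2196, 0.2503]
tcp_rot: [180.0, 0.0, 167.6]
wrist_force: [-0.9, 0.9, -0.5]
opening: 0.0704
```

```bash
python3 - <<'E'
from h import *
o=bot.get_obs();print(o['q'],o['ee_pos'],o['tcp_rot'])
E
```

```text
[2.32199483e+01 5.94774866e+00 1.11260802e+01 9.51752229e+01
 6.09291066e-04 3.55738103e+01] [0.51186059 0.21959779 0.25031597] [1.79997696e+02 2.17404953e-03 1.67646138e+02]
```

Emit:
{"name": "servo_tool", "arguments": {"motion": [[[0,0,30,0,0,0],[0,0,30,0,0,0],[0,0,30,0,0,0],[0,0,30,0,0,0],[0,0,30,0,0,0]]]}}

```text
time: 2.8
ee_pos: [0.5117, 0.2197, 0.0992]
tcp_rot: [180.0, 0.0, 167.7]
wrist_force: [-0.2, 1.0, -0.1]
opening: 0.0701
```

Emit:
{"name": "servo_tool", "arguments": {"motion": [[[0,0,0,0,0,0],[0,0,0,0,0,0],[0,0,0,0,0,0],[0,0,0,0,0,0],[0,0,0,0,0,0]]], "gripper": 20}}

```text
time: 3.3
ee_pos: [0.5127, 0.22, 0.1023]
tcp_rot: [179.9, 0.1, 167.8]
wrist_force: [-1.2, -0.1, 7.8]
opening: 0.0277
```

```bash
cat >> h.py <<'E'
def both(tag):
    p=bot.camera('top'); s=bot.camera('scene')
    a=cv2.resize(p['color'][110:210,90:190],None,fx=4,fy=4,interpolation=cv2.INTER_CUBIC)
    b=cv2.resize(s['color'][160:260,350:450],None,fx=4,fy=4,interpolation=cv2.INTER_CUBIC)
    cv2.imwrite('pics/%s.png'%tag,np.hstack([a,b])[:,:,::-1])
    o=bot.get_obs(); e=o['ee_pos']; d=e[:2]-np.array([.609,.198])
    print('t',o['time'],'ee',e,'rot',o['tcp_rot'],'open',o['opening'],'F',o['wrist_force'],'r',np.hypot(*d),'handle',np.deg2rad(174.3)-np.arctan2(d[1],d[0])%(2*np.pi))
    return p,s
E
sed -i 's/p.shape/p.shape/' h.py
python3 - <<'E'
from h import *
np.set_printoptions(precision=4,suppress=True)
both('b1')
E
```

```text
t 3.4 ee [0.5127 0.22   0.1023] rot [179.8935   0.136  167.799 ] open 0.0275531775853876 F [-2.0159 -0.0185  6.2598] r 0.09881840016622304 handle 0.12499612864829457
```

View pics/b1.png

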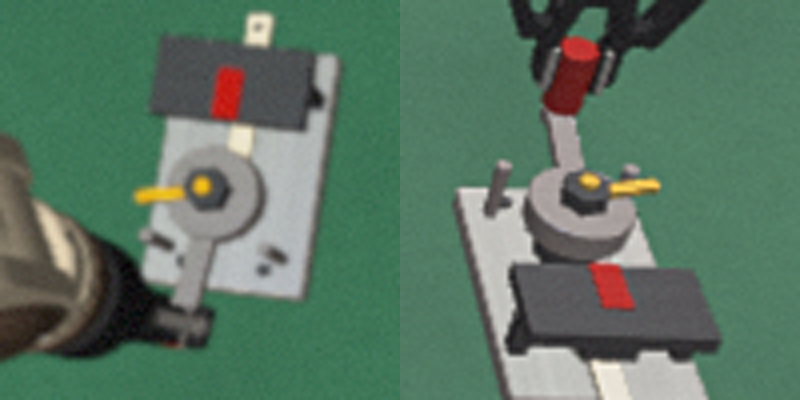

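The knob is gripped (opening 27.6 mm), and the pointer is clear in both views. Next is the back-swing, to about -0.58.

Emit:
{"name": "servo_tool", "arguments": {"motion": [[[-0.5,-10,0,0,0,-0.1],[-0.5,-10,0,0,0,-0.1],[-0.5,-10,0,0,0,-0.1],[-0.5,-10,0,0,0,-0.1],[-0.5,-10,0,0,0,-0.1]]]}}

```text
time: 3.9
ee_pos: [0.5144, 0.1701, 0.1023]
tcp_rot: [180.0, 0.2, -163.3]
wrist_force: [-1.2, 1.2, 5.8]
opening: 0.0273
```

Emit:
{"name": "servo_tool", "arguments": {"motion": [[[-0.5,-10,0,0,0,-0.1],[-0.4,-9,0,0,0,-0.09],[0,0,0,0,0,0]]]}}

```text
time: 4.2
ee_pos: [0.5219, 0.1517, 0.1023]
tcp_rot: [-179.9, 0.2, -152.5]
wrist_force: [-1.4, -2.4, 7.8]
opening: 0.0275
```

```bash
python3 - <<'E'
from h import *
np.set_printoptions(precision=4,suppress=True)
both('b2')
E
```

```text
t 4.3 ee [0.5217 0.1521 0.1023] rot [-179.9411    0.1549 -152.7046] open 0.02734208188352609 F [-0.9999 -1.4164  7.3481] r 0.09859951195504019 handle -0.583551512224084
```

View pics/b2.png

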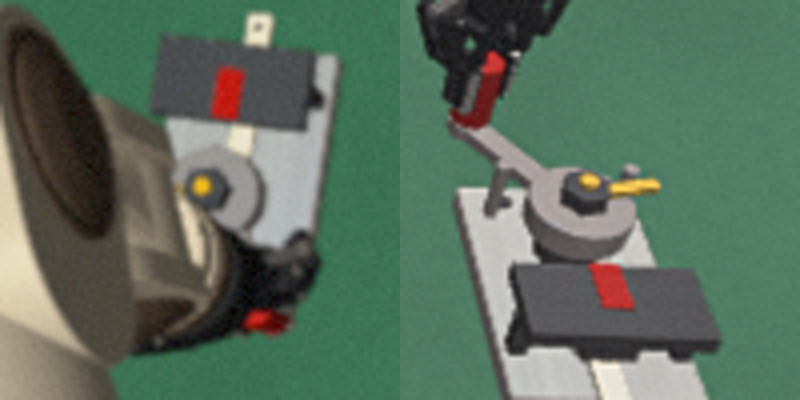

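Emit:
{"name": "servo_tool", "arguments": {"motion": [[[-0.5,10,0,0,0,0.1],[-0.5,10,0,0,0,0.1],[-0.5,10,0,0,0,0.1],[-0.5,10,0,0,0,0.1],[-0.5,10,0,0,0,0.1]]]}}

```text
time: 4.8
ee_pos: [0.5103, 0.2009, 0.1023]
tcp_rot: [-180.0, 0.2, 178.4]
wrist_force: [-0.5, -3.4, 6.8]
opening: 0.0277
```

Emit:
{"name": "servo_tool", "arguments": {"motion": [[[-0.5,10,0,0,0,0.1],[-0.5,10,0,0,0,0.1],[-0.5,10,0,0,0,0.1],[-0.5,10,0,0,0,0.1],[-0.5,10,0,0,0,0.1]]]}}

```text
time: 5.3
ee_pos: [0.5238, 0.2487, 0.1024]
tcp_rot: [179.9, 0.1, 149.8]
wrist_force: [1.0, -3.2, 7.4]
opening: 0.0272
```

Emit:
{"name": "servo_tool", "arguments": {"motion": [[[-0.5,10,0,0,0,0.1],[0,2,0,0,0,0.02],[0,0,0,0,0,0]]]}}

```text
time: 5.6
ee_pos: [0.5306, 0.2589, 0.1023]
tcp_rot: [179.9, 0.1, 143.1]
wrist_force: [0.5, -1.5, 7.8]
opening: 0.0272
```

```bash
python3 - <<'E'
from h import *
np.set_printoptions(precision=4,suppress=True)
both('b3')
E
```

```text
t 5.7 ee [0.5305 0.2588 0.1024] rot [179.8569   0.1036 143.1493] open 0.027479589226381752 F [-0.9907 -1.4865  6.7037] r 0.09924465044192253 handle 0.5594043451336499
```

View pics/b3.png

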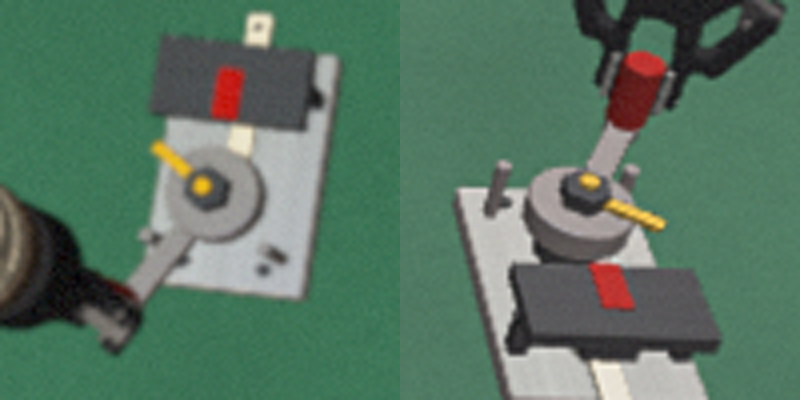

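```bash
cat >> h.py <<'E'
def bolt(p,s,tt,ts):
    f=lambda u,v,ox,oy:((u+.5)/4-.5+ox,(v+.5)/4-.5+oy)
    c=np.array([.609,.198])
    for P,uv,ox,oy,c in((p,tt,90,110,[.6082,.1987]),(s,ts,350,160,[.6105,.1977])):
        X=atz(P,*f(*uv,ox,oy),.0745); d=X[:2]-c; print(X,np.hypot(*d),'bolt',-(np.arctan2(d[1],d[0])+np.deg2rad(5.7)))
E
python3 - <<'E'
from h import *
p=bot.camera('top');s=bot.camera('scene')
bolt(p,s,(153,146),(263,226))
E
```

```text
[0.63988834 0.2394674  0.0745    ] 0.05163460104269842 bolt -1.009537173508055
[0.64103603 0.23676305 0.0745    ] 0.04958196498919568 bolt -1.0067907640993174
```

Emit:
{"name": "servo_tool", "arguments": {"motion": [[[-0.5,-10,0,0,0,-0.1],[-0.5,-10,0,0,0,-0.1],[-0.5,-10,0,0,0,-0.1],[-0.5,-10,0,0,0,-0.1],[-0.5,-10,0,0,0,-0.1]]]}}

```text
time: 6.3
ee_pos: [0.5113, 0.213, 0.1023]
tcp_rot: [179.9, 0.2, 172.1]
wrist_force: [0.2, 0.8, 6.3]
opening: 0.0273
```

Emit:
{"name": "servo_tool", "arguments": {"motion": [[[-0.5,-10,0,0,0,-0.1],[-0.5,-10,0,0,0,-0.1],[-0.5,-10,0,0,0,-0.1],[-0.5,-10,0,0,0,-0.1],[-0.5,-10,0,0,0,-0.1]]]}}

```text
time: 6.8
ee_pos: [0.5166, 0.1634, 0.1023]
tcp_rot: [180.0, 0.2, -159.3]
wrist_force: [-0.1, 0.8, 5.6]
opening: 0.0271
```

Emit:
{"name": "servo_tool", "arguments": {"motion": [[[-0.5,-10,0,0,0,-0.1],[-0.2,-5,0,0,0,-0.05],[0,0,0,0,0,0]]]}}

```text
time: 7.1
ee_pos: [0.5228, 0.15, 0.1023]
tcp_rot: [179.9, 0.2, -150.9]
wrist_force: [-3.5, 1.1, 7.0]
opening: 0.0273
```

Emit:
{"name": "servo_tool", "arguments": {"motion": [[[-0.5,10,0,0,0,0.1],[-0.5,10,0,0,0,0.1],[-0.5,10,0,0,0,0.1],[-0.5,10,0,0,0,0.1],[-0.5,10,0,0,0,0.1]]]}}

```text
time: 7.6
ee_pos: [0.5103, 0.1978, 0.1023]
tcp_rot: [-180.0, 0.2, -179.9]
wrist_force: [0.2, -2.8, 6.7]
opening: 0.0277
```

Emit:
{"name": "servo_tool", "arguments": {"motion": [[[-0.5,10,0,0,0,0.1],[-0.5,10,0,0,0,0.1],[-0.5,10,0,0,0,0.1],[-0.5,10,0,0,0,0.1],[0,0,0,0,0,0]]]}}

```text
time: 8.1
ee_pos: [0.5183, 0.2378, 0.1023]
tcp_rot: [179.9, 0.1, 157.3]
wrist_force: [-0.3, -1.7, 7.3]
opening: 0.0277
```

```bash
python3 - <<'E'
from h import *
np.set_printoptions(precision=4,suppress=True)
both('b4')
E
```

```text
t 8.2 ee [0.5182 0.2374 0.1023] rot [179.881    0.1282 157.4848] open 0.027165837237224225 F [-0.9719 -0.9003  6.6297] r 0.0989740051725528 handle 0.3094297006082751
```

View pics/b4.png

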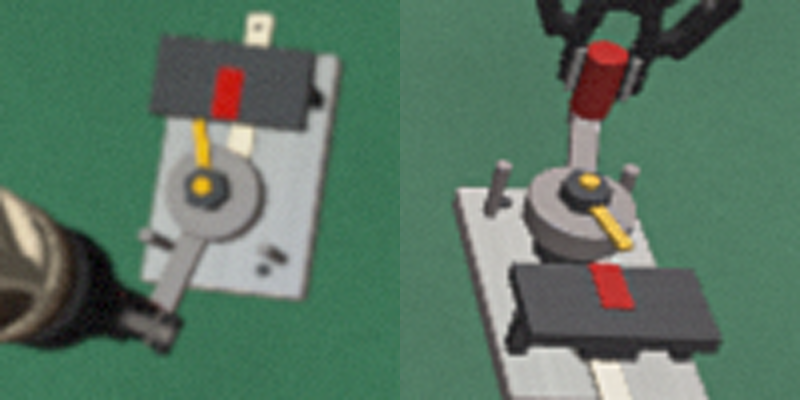

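```bash
python3 - <<'E'
from h import *
p=bot.camera('top');s=bot.camera('scene')
bolt(p,s,(199,119),(230,248))
E
```

```text
[0.65943187 0.20791775 0.0745    ] 0.052054507560982365 bolt -0.27750139570333704
[0.65826625 0.20858988 0.0745    ] 0.04899188191919861 bolt -0.32363535012581696
```

Emit:
{"name": "servo_tool", "arguments": {"motion": [[[-0.2,6.5,0,0,0,0.065],[-0.2,6.5,0,0,0,0.065],[-0.2,6.5,0,0,0,0.065],[-0.2,6.5,0,0,0,0.065],[0,0,0,0,0,0]]]}}

```text
time: 8.8
ee_pos: [0.5314, 0.2599, 0.1023]
tcp_rot: [179.9, 0.1, 142.5]
wrist_force: [-0.4, -0.8, 8.4]
opening: 0.0273
```

```bash
python3 - <<'E'
from h import *
np.set_printoptions(precision=4,suppress=True)
both('b5')
E
```

```text
t 8.9 ee [0.5312 0.2596 0.1023] rot [179.8579   0.1015 142.5753] open 0.027505860020970434 F [-0.2672 -0.7888  5.6654] r 0.09928507500478417 handle 0.5701861732549656
```

View pics/b5.png

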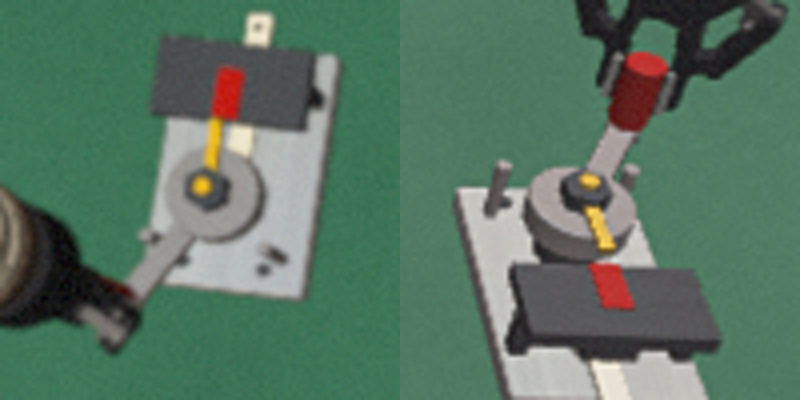

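```bash
python3 - <<'E'
from h import *
p=bot.camera('top');s=bot.camera('scene')
bolt(p,s,(216,118),(207,249))
# predicted tip pixels for bolt values, crop coords
for b in(-.2,-.1,0,.1):
    a=-b-np.deg2rad(5.7); X=[.609+.05*np.cos(a),.198+.05*np.sin(a),.0745]
    print(b,(proj(p,X)-[90,110])*4+1.5,(proj(s,X)-[350,160])*4+1.5)
# base edge orientation in top: right edge of plate
f=lambda u,v:((u+.5)/4-.5+90,(v+.5)/4-.5+110)
for A,B,z in(((338,58),(303,298),.02),((163,37),(315,52),.066),((233,68),(221,120),.066),((222,68),(213,118),.066),((243,69),(240,119),.066)):
    a=atz(p,*f(*A),z);b=atz(p,*f(*B),z);d=a-b;print(np.degrees(np.arctan2(d[1],d[0])),a,b)
E
```

```text
[0.66017132 0.19592996 0.0745    ] 0.05204508838146798 bolt -0.04623482881632393
[0.65815922 0.1940341  0.0745    ] 0.04779999709908721 bolt -0.02271600323221351
-0.2 [205.88713239 119.95502471] [221.52301509 248.99522755]
-0.1 [212.96280543 119.61526269] [213.80907331 249.67788797]
0 [220.00722824 119.9658081 ] [205.78308543 249.77419426]
0.1 [226.95127092 121.003355  ] [197.53545065 249.28290496]
-6.118620389738044 [0.72108849 0.12573919 0.02      ] [0.53999152 0.14515241 0.02      ]
84.26697266488985 [0.72194017 0.23955835 0.066     ] [0.71094491 0.13003882 0.066     ]
-10.328440689945335 [0.69913618 0.18835196 0.066     ] [0.66104022 0.19529471 0.066     ]
-7.515803783199634 [0.69912885 0.19622959 0.066     ] [0.66249202 0.2010632  0.066     ]
-0.9672444664455799 [0.69840686 0.18115992 0.066     ] [0.66178566 0.1817782  0.066     ]
```

The bolt reads about -0.03 rad in both views, so the pointer is on the mark. I'll let go now.

Emit:
{"name": "servo_tool", "arguments": {"motion": [[[0,0,0,0,0,0],[0,0,0,0,0,0],[0,0,0,0,0,0],[0,0,0,0,0,0],[0,0,0,0,0,0]]], "gripper": 65}}

```text
time: 9.5
ee_pos: [0.5301, 0.2593, 0.1002]
tcp_rot: [-180.0, -0.0, 142.6]
wrist_force: [-0.3, -0.0, 0.1]
opening: 0.0647
```

Emit:
{"name": "servo_tool", "arguments": {"motion": [[[0,0,-15,0,0,0],[0,0,-30,0,0,0],[0,0,-30,0,0,0],[0,0,-30,0,0,0],[0,0,-30,0,0,0]]]}}

```text
time: 10.0
ee_pos: [0.53, 0.2592, 0.2378]
tcp_rot: [179.9, 0.0, 142.6]
wrist_force: [0.3, 0.9, -0.1]
opening: 0.0652
```

Emit:
{"name": "servo_tool", "arguments": {"motion": [[[0,0,0,0,0,0],[0,0,0,0,0,0],[0,0,0,0,0,0],[0,0,0,0,0,0]]]}}

```text
time: 10.4
ee_pos: [0.5298, 0.2591, 0.2343]
tcp_rot: [-179.9, -0.0, 142.6]
wrist_force: [0.1, 0.4, 0.4]
opening: 0.065
```

```bash
python3 - <<'E'
from h import *
np.set_printoptions(precision=4,suppress=True)
p,s=both('b6')
E
```

```text
t 10.5 ee [0.5299 0.2591 0.2344] rot [-179.9206   -0.0385  142.5951] open 0.06535701020372367 F [-0.4527 -0.1009  0.5717] r 0.09997645710034299 handle 0.5584607247294602
```

View pics/b6.png

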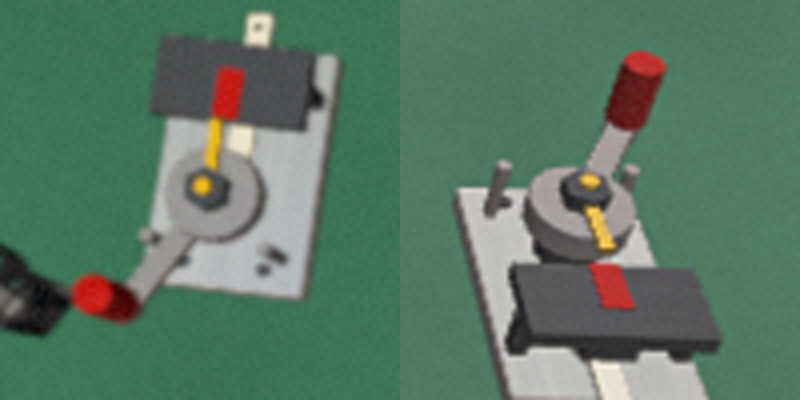

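The gripper is clear of the knob. The pointer tip, at (216,118) in the top view and (607,249) in the scene view, still lines up with the red mark. I'm handing in.

```bash
python3 -c "
from workcell import bot
print(bot.job_done())"
```

```text
the job is handed in; nothing more can be done
None
```

The yellow pointer is on the red mark and the red knob is released, about 10.5 s into the 43 s allowed. The job is handed in; no verdict was reported.

- **What I did:** I gripped the red knob and swung the handle back to about -0.58 rad. I made two driving strokes, with one more return between them. The second stroke was paused at bolt ≈ -0.30 to measure, then finished with a last 0.26 rad.
- **Bolt position:** Before I let go, the top camera gave -0.05 rad and the scene camera -0.02 rad, against a limit of ±0.21. After the gripper opened and lifted, the pointer showed at the same pixels in both views, and the wrist force was near zero.
- **Disagreement:** The two cameras disagreed by about 2 mm on some points, mainly the knob and posts. This is within what the calibration allows.
- **Not checked:** I took no separate final measurement of the blue knob, nylon hinge, caliper or orthosis. The arm never worked near them.

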